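# Roll the ink roller onto the plate's line

## Task

Roll the long rubber ink roller across the steel proofing plate, pushing it sideways at its top with your fingertips, until it lies still along the brass line, centred over it, ready for the next proof. It has to roll, not be dragged, gripped or picked up; leave the short roller and the other things where they are. Then take the hand away.

Things in the scene. Friction and masses are not known exactly. Their poses are not given: they have to be found in the camera images.
- long_roller: roller to be rolled: lying black rubber cylinder, diameter 44, 130 mm long, a steel journal (diameter 10, 18 mm long) at each end, 0.25 to 0.5 kg. Lies on the plate nearly parallel to the line, left or right of it, axis 70 to 140 mm away. Origin: middle of its axis, 22 mm above the plate; x along its axis, y and z turn as it rolls. Rolls with resistance; stops in a few mm after a slow push.
- line: brass strip inlaid in the plate, 6 mm wide and 286 mm long, flush (cannot be felt). Fixed within a run. Origin: middle of the strip, level with the plate's top. x runs along the line, y across it (the way to roll), z up.
- plate: flat steel proofing plate, 290 mm (x) by 400 mm (y) by 15 mm thick, lying on the bench, fixed, no rims. Origin: centre of its underside, on the bench; its top is 15 mm higher. Its x is parallel to the line's x.
- short_roller: not to be moved: a lying black rubber roller 32 mm in diameter and 60 mm long (84 mm with its steel journals), on the plate on the other side of the line from the long roller, its axis 70 to 140 mm from the line. Origin: middle of its axis, 16 mm above the plate's top.
- quad_a: not to be moved: metal spacing block, 20 mm cube, standing on the plate near the plate's edge farthest from the robot. Origin: centre of its underside.
- quad_b: not to be moved: second metal spacing block, 20 mm cube, also near that edge. Origin: centre of its underside.
- quoin_key: not to be moved: steel T-shaped key lying on the bench left of the plate, cross bar 124 mm, shank 86 mm, 14 mm thick. Origin: middle of the cross bar, on the bench.
- tin: not to be moved: open grey tin, 90 mm across, 100 mm tall, on the bench left of the plate. Origin: centre of its underside.
- strip: not to be moved: metal spacing bar 25 x 180 x 16 mm lying on the bench right of the plate, long side along its y. Origin: centre of its underside.
Mind the look-alikes: they are no part of the job. Leave any brown or red look-alike of the long_roller alone.

How it is judged (in metres and radians):
On the way:
1. the long roller has turned at least about a quarter turn about its axis (angle between long_roller's own z axis and vertical above 1.4 rad).
At the end, for the whole second after the job is handed in: the long roller lies at rest on the plate with its axis within 7 mm of the line's middle (sideways), parallel to the line within 0.12 rad, its middle within 45 mm of the line's middle lengthwise; the short roller, blocks, key, tin and bar are within 12 mm of where they started (y of long_roller in the frame of line between -0.007 and 0.007 m and x of long_roller in the frame of line between -0.045 and 0.045 m and angle between the x axis of long_roller and the x axis of line, either way round below 0.12 rad and z of long_roller in the frame of line between 0.018 and 0.026 m and linear speed of long_roller below 0.01 m/s and angular speed of long_roller below 0.4 rad/s and distance of each of short_roller, quad_a, quad_b, quoin_key, tin, strip from where it was at the start of the episode below 0.012 m); the robot touches nothing.
It fails at once if the long roller is lifted more than 7 mm off the plate, or falls off it (z of long_roller in the frame of line above 0.029 m or z of long_roller in the frame of line below 0.01 m).
It fails at once if the short roller is moved more than 12 mm (distance of short_roller from where it was at the start of the episode above 0.012 m).
It fails at once if a block, the key, the tin or the bar is moved more than 12 mm (distance of any of quad_a, quad_b, quoin_key, tin, strip from where it was at the start of the episode above 0.012 m).
It fails at once if the arm or the gripper's body, not the fingers, pushes the long roller (contact force between the arm and long_roller above 2 N).
It fails at once if the fingers grip or push the long roller low on its side, reaching down well below its axis (contact force between the fingers and long_roller above 0.5 N and z of the grasp point in the frame of line below 0.032 m).
It also fails if it takes over 58 s, if anything falls off the work surface, if the arm or the gripper's body presses on something with over 40 N, if the wrist force passes 120 N, or if a joint passes its speed limit or range.

## Robot

A 6-joint arm with a two-finger parallel gripper is mounted at the origin on the work surface. World frame = base frame: x ahead of the robot, y to its left, z up, the work surface at z = 0. Lengths are in m, angles in degrees, forces in N, time in s.
With the tool pointing down it reaches from about 0.3 to 0.85 m from the base axis. Payload 4.2 kg.
Tool frame: the origin (TCP) lies on the centre line of the jaws, within the pads' length; the fingertips stand 8 mm ahead of it and the grasp point (between the pads) lies 11 mm behind it (robot.tips_ahead is the distance from the TCP to the fingertips, in m); z points along the fingers, x is the direction in which the jaws open and shut, and the axes are right-handed (so a half turn about z gives the same grasp; the last joint's range is limited). The gripper opens to 91 mm and grips with 3 to 60 N. Pads are 32 mm wide; open, the fingers measure 118 mm over their backs; the gripper's body (76 mm by 178 mm) begins 60 mm behind the grasp point.
Start: joints at [-64.802, 18.312, 89.639, -0, 72.044, -1.146], TCP at [0.255, -0.515, 0.222] pointing down, gripper open.
Joint ranges: [-177.97, 177.97], [-48.28, 115.42], [12.27, 149.76], [-77.06, 257.06], [2.81, 150.46], [-146.56, 146.56]. Speed limits (degrees/s): [147.25, 147.25, 180, 180, 180, 180].

## Interface

Orientations are given as a 3x3 rotation matrix whose columns are the frame's x, y, z axes.
In Python, from cell import telemetry, cams, workorder, robot gives the robot as it stands. The module is installed in compiled form; this text tells all that it offers.
- The arm moves only by the shell command python3 -m handwheel 'ROWS' [FORCE]. ROWS is JSON, one flat list of numbers, 5 for each row, row after row: the opening, from 0 (shut) to 1 (fully open), then the shift along the tool's x, y, z in m, then the turn about the tool's z in degrees. A call has exactly 5 rows; each row is the pose to reach, as a shift and turn from the pose commanded when the call began, along the tool's axes at that moment; what a row does not reach only later rows make up. A row lasts 1/12 s, in which the tool goes at most 41.7 mm and 7.16 degrees, less where a joint would pass 70% of its speed; a pose out of reach is approached as far as the arm can. A call with a gripper value outside its range is refused whole. The fingers move at their own pace and stop on an object; FORCE is the grip in N (left out, the last holds). Time passes only in rows, so rows that repeat a pose let the fingers close, or fill a call up. It gives the time, the measured TCP pose, the force and the opening at its end, in the units of the state.
- telemetry.observe(): the state, without advancing time (a new reading comes with each control period).
- cams.snapshot(name): name is "side" or "top" or "wrist"; returns a dict with "image" (384x512x3 uint8, red, green, blue), "fx", "fy", "cx", "cy" (pixels), "rvec" (rotation vector, rad) and "tvec" (3), from world to camera coordinates, as OpenCV has them; the wrist camera has in their place "T_tool_cam" (4x4, takes a point from camera to tool coordinates, whose origin is the TCP and whose axes are the tool frame's). Camera axes: x right, y down, z forward; pixel columns grow to the right and rows downward; lengths in m; the calibration is good to about 2 mm. A picture is of the moment at which its call begins: read the wrist's pose just before it. There is no depth.
- workorder.job_done(): hands the job in, once; it reports no verdict.
The state is a dict: "time_s": time; "joint_positions": joint angles; "joint_velocities": joint speeds; "joint_torque": joint torques, N m; "position": TCP position; "eef_rot": TCP orientation; "ft_force": force on the tool from outside, world axes, zero at the start; "ft_torque": the same for the moment, N m; "finger_gap": opening from 0.0 (shut) to 1.0 (fully open).
Only numpy, scipy, OpenCV 4.12 (cv2) and the standard library are available. Lean on these libraries where they do the work, as an engineer would, in place of code of your own. Each camera call takes 0.05 s, during which the arm holds its last target.

## Working session

There is one attempt and no reset: what is moved stays moved. The work goes in short steps, Python scripts to look and compute and a shell command to move; the robot and the scene stay as the last step left them, time stands still between calls to the robot, and variables do not carry over. Pictures are saved under pics/ and viewed, and the job is handed in when it is done.

```bash
mkdir -p pics; python3 - <<'E'
from cell import telemetry, cams, robot
import cv2
for n in ["top","side"]:
    s=cams.snapshot(n); cv2.imwrite(f"pics/{n}0.png",cv2.resize(s["image"][:,:,::-1],(800,600),interpolation=cv2.INTER_CUBIC))
    print(n,s["fx"],s["fy"],s["cx"],s["cy"],s["rvec"],s["tvec"])
print(telemetry.observe()); print(robot.tips_ahead)
E
```

```text
top 391.92167623654205 391.92167623654205 260.8714678042272 186.11920518074282 [ 2.17083253 -2.19003865  0.11924808] [0.01954271 0.56766097 1.15780062]
side 467.9547288009816 467.9547288009816 251.88011767837529 189.94099426276625 [ 0.39582641 -2.63562737  1.40764123] [0.54217101 0.14191597 1.15496191]
{'time_s': 0.1, 'joint_positions': array([-6.48029129e+01,  1.83466421e+01,  8.96978380e+01,  4.25673194e-04,
        7.20467241e+01, -1.14238131e+00]), 'joint_velocities': array([ 0.00217266, -0.1891469 , -0.18677086,  0.10438166,  0.05161209,
        0.00427081]), 'joint_torque': array([ 4.20868373e-04, -4.13333702e+01, -2.32509685e+01,  7.29173748e-02,
        4.22173133e-02, -5.98773067e-05]), 'position': array([ 0.25496654, -0.51488534,  0.22122846]), 'eef_rot': array([[ 4.43686042e-01, -8.96182038e-01, -6.71292043e-04],
       [-8.96180877e-01, -4.43686548e-01,  1.44335760e-03],
       [-1.59135440e-03, -3.87985287e-05, -9.99998733e-01]]), 'ft_force': array([ 0.01698994,  0.30186636, -0.17151478]), 'ft_torque': array([-0.05103219,  0.03955567,  0.05993446]), 'finger_gap': 1.0027088388740721}
0.008
```

View pics/top0.png

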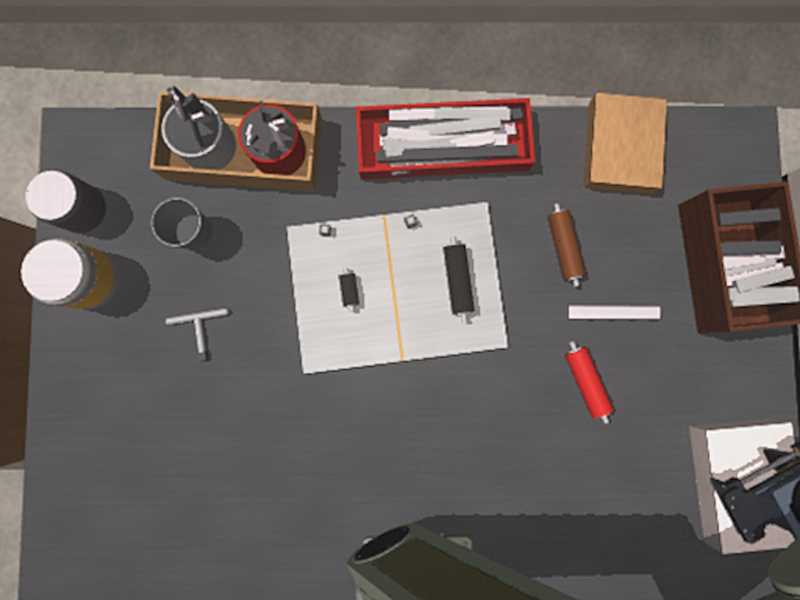

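View pics/side0.png

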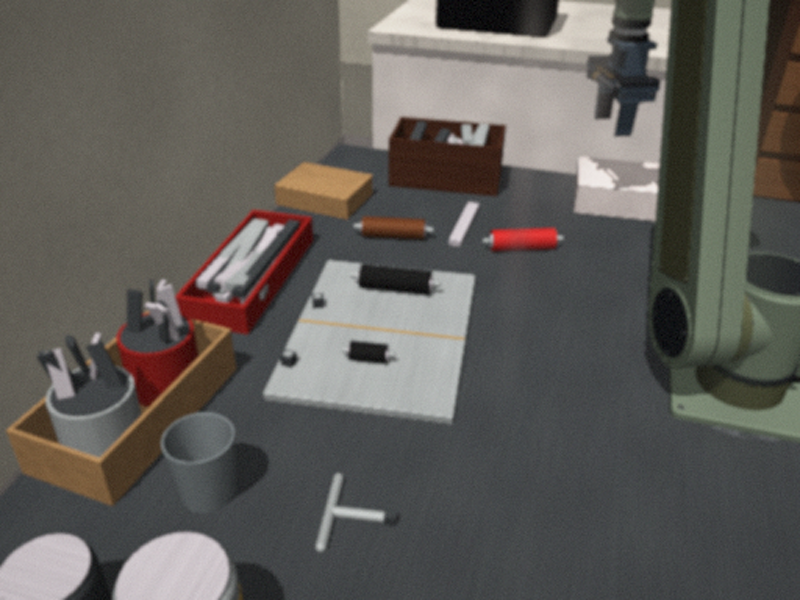

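The top view shows four roller-like things: long black (459,280), short black (348,289), brown (567,245) and red (590,382). The long black one on the plate, right of the brass line, fits the description. I'll confirm it in an enlarged crop.

```bash
cat > h.py <<'E'
import numpy as np, cv2
from cell import cams
def crop(n,x0,y0,w,h,k,fn):
    s=cams.snapshot(n); im=s["image"][y0:y0+h,x0:x0+w,::-1]
    cv2.imwrite(fn,cv2.resize(im,(w*k,h*k),interpolation=cv2.INTER_CUBIC)); return s
def cal(s):
    R,_=cv2.Rodrigues(np.array(s["rvec"],float)); t=np.array(s["tvec"],float).reshape(3)
    return R,t,np.array([[s["fx"],0,s["cx"]],[0,s["fy"],s["cy"]],[0,0,1]])
def onplane(s,px,z):
    R,t,K=cal(s); c=-R.T@t; d=R.T@np.linalg.inv(K)@np.array([px[0],px[1],1.]); return c+d*(z-c[2])/d[2]
def tri(s1,p1,s2,p2):
    P=[]
    for s in(s1,s2):
        R,t,K=cal(s);P.append(K@np.c_[R,t])
    X=cv2.triangulatePoints(P[0],P[1],np.array(p1,float).reshape(2,1),np.array(p2,float).reshape(2,1)); return (X[:3]/X[3]).ravel()
E
python3 - <<'E'
from h import *
crop("top",180,125,150,120,5,"pics/t1.png")
crop("side",165,155,150,120,5,"pics/s1.png")
E
```

```text
(no output)
```

View pics/t1.png

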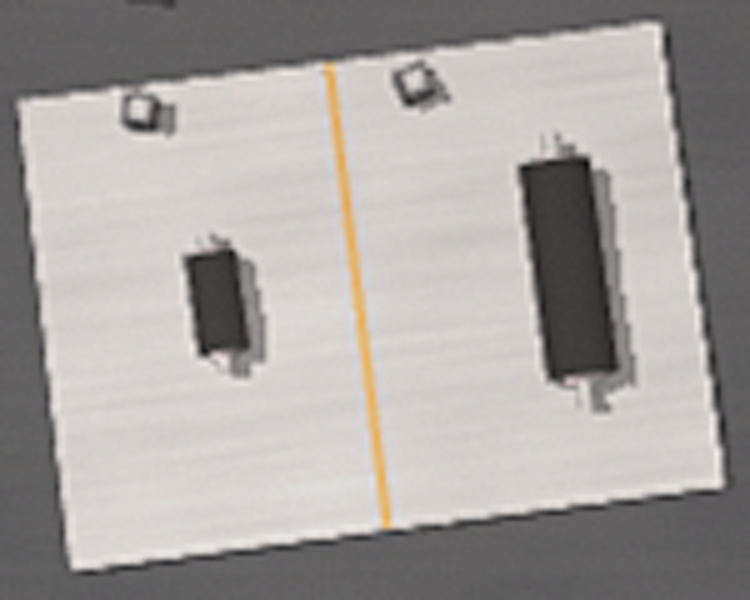

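View pics/s1.png

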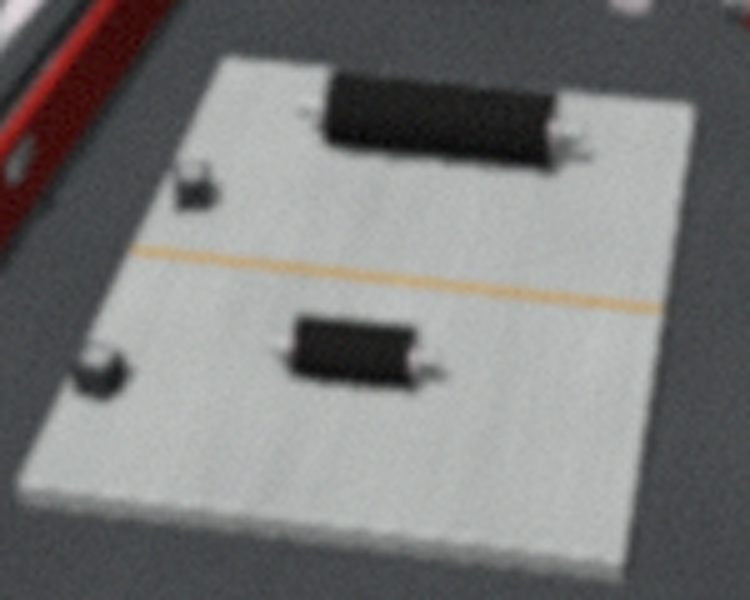

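The top crop shows the long black roller with its rubber corners at (519,165), (588,156), (617,370) and (549,382). The brass line runs from (329,63) to (387,528). In the side crop, the roller corners are (330,72), (557,95), (550,165) and (325,142), and the line runs from (135,249) to (660,308). The black roller with steel journals on the plate is the one meant.

```bash
python3 - <<'E'
from h import *
T=cams.snapshot("top");S=cams.snapshot("side")
t=lambda x,y:(180+(x+.5)/5-.5,125+(y+.5)/5-.5)
s=lambda x,y:(165+(x+.5)/5-.5,155+(y+.5)/5-.5)
L=[onplane(T,t(329,63),.015),onplane(T,t(387,528),.015)]
Ls=[onplane(S,s(135,249),.015),onplane(S,s(660,308),.015)]
print("line",L,Ls, tri(T,t(329,63),S,s(135,249)),tri(T,t(387,528),S,s(660,308)))
print("roller c tri",tri(T,t(568.2,268.2),S,s(440.5,118.5)))
a=onplane(T,t(553.5,160.5),.037);b=onplane(T,t(583,376),.037)
print("axis",a,b,np.linalg.norm(a-b))
A,B=(L[0]+Ls[0])/2,(L[1]+Ls[1])/2
A,B=L
# line x axis pointing away from robot
u=(A-B)/np.linalg.norm(A-B);v=np.array([-u[1],u[0],0]);m=(A+B)/2
print("len",np.linalg.norm(A-B),"mid",m,"yaw",np.degrees(np.arctan2(u[1],u[0])),"len side",np.linalg.norm(Ls[0]-Ls[1]),(Ls[0]+Ls[1])/2)
for n,p in(("a",a),("b",b),("c",(a+b)/2)):print(n,(p-m)@u,(p-m)@v)
# end-on
d=a-b;print("roller yaw",np.degrees(np.arctan2(d[1],d[0])))
print("short",[((onplane(T,t(*q),.031)-m)@u,(onplane(T,t(*q),.031)-m)@v) for q in((210,252),(224,354))])
for q in((137,110),(413,85)):
  p=onplane(T,t(*q),.035);print("quad",p,(p-m)@u,(p-m)@v)
E
```

```text
line [array([0.72092665, 0.06066942, 0.015     ]), array([0.43532453, 0.02732   , 0.015     ])] [array([0.71904725, 0.05922713, 0.015     ]), array([0.43623518, 0.02511855, 0.015     ])] [0.71949167 0.06029566 0.01584601] [0.4356472  0.0273822  0.01675125]
roller c tri [ 0.58937225 -0.08277487  0.03786545]
axis [ 0.65534616 -0.07502464  0.037     ] [ 0.5248951  -0.09052404  0.037     ] 0.1313686089839748
len 0.28754261717938107 mid [0.57812559 0.04399471 0.015     ] yaw 6.66020000671966 len side 0.28486147582755433 [0.57764121 0.04217284 0.015     ]
a 0.06289548633170972 -0.12717224686937426
b -0.06847285541064026 -0.12743722658485318
c -0.0027886845394653353 -0.1273047367271137
roller yaw 6.775769698489658
short [(np.float64(0.03401510341505761), np.float64(0.08530890517538303)), (np.float64(-0.02823887845269047), np.float64(0.08414037451452867))]
quad [0.68832774 0.17639744 0.035     ] 0.12481462499155681 0.11872786447354265
quad [0.70260759 0.00935522 0.035     ] 0.11962441151480384 -0.048843250729333675
```

The line's midpoint is (0.578, 0.044) at yaw 6.7°. The roller is parallel to it, 127 mm to the right (triangulated height 0.038). I'll move to a spot behind the roller with the jaws open along its axis, so two fingers push it.

```bash
cat > p.py <<'E'
from h import *
from cell import telemetry
import sys
o=telemetry.observe();u=np.array([np.cos(np.radians(6.7)),np.sin(np.radians(6.7)),0]);v=np.array([-u[1],u[0],0]);m=np.array([.578,.0435,.015])
d=np.array(o["position"])-m;R=np.array(o["eef_rot"])
print("t",o["time_s"],"uvz tip",d@u,d@v,d[2]-.008,"yaw",np.degrees(np.arctan2(R[1,0],R[0,0])),"F",o["ft_force"],o["finger_gap"])
if len(sys.argv)>1:
    g=list(map(float,sys.argv[1:4])); w=(g[0]-d@u)*u+(g[1]-d@v)*v+np.array([0,0,g[2]-(d[2]-.008)])
    print("tool delta",R.T@w)
E
python3 -m handwheel '[1,-0.0125,-0.0327,0,-7, 1,-0.025,-0.0654,0,-14, 1,-0.0375,-0.098,0,-21, 1,-0.05,-0.131,0,-28, 1,-0.0625,-0.1635,0,-35]'; python3 p.py 0 -0.195 0.15
```

```text
time_s: 0.72
position: [0.3747, -0.3855, 0.222]
eef_rot: [[0.88, -0.475, 0.0], [-0.475, -0.88, -0.0], [0.0, 0.0, -1.0]]
ft_force: [-0.4, -0.3, 0.3]
finger_gap: 1.001
t 0.7167 uvz tip -0.25190906936821916 -0.40231139873854477 0.1989898970026644 yaw -28.34029712139318 F [-0.43271229 -0.26619128  0.25628334] 1.0010870573352981
tool delta [ 0.08721224 -0.3143709   0.0490017 ]
```

```bash
python3 -m handwheel '[1,0.01,-0.035,0.005,-7, 1,0.02,-0.07,0.01,-14, 1,0.03,-0.105,0.015,-21, 1,0.04,-0.14,0.02,-28, 1,0.048,-0.175,0.025,-35.3]'; python3 p.py 0 -0.195 0.10
```

```text
time_s: 1.13
position: [0.5012, -0.2548, 0.1968]
eef_rot: [[0.993, 0.119, 0.001], [0.119, -0.993, -0.0], [0.0, 0.0, -1.0]]
ft_force: [0.3, -1.3, -0.2]
finger_gap: 0.999
t 1.1333 uvz tip -0.11103642880780552 -0.28734039982019705 0.17378306355845974 yaw 6.855722457679349 F [ 0.33293629 -1.28404953 -0.24434194] 0.9990517940493072
tool delta [ 0.11125342 -0.09207035  0.07379367]
```

```bash
python3 -m handwheel '[1,0.025,-0.02,0.01,0, 1,0.05,-0.04,0.02,0, 1,0.075,-0.06,0.04,0, 1,0.1,-0.08,0.06,0, 1,0.108,-0.092,0.074,0]'; python3 -m handwheel '[1,0,0,0,0, 1,0,0,0,0, 1,0,0,0,0, 1,0,0,0,0, 1,0,0,0,0]' ; python3 p.py -0.003 -0.195 0.034
python3 - <<'E'
from h import *
crop("side",165,130,150,120,5,"pics/s2.png")
s=cams.snapshot("wrist");cv2.imwrite("pics/w2.png",s["image"][:,:,::-1]);print(s["T_tool_cam"],s["fx"],s["cx"],s["cy"])
E
```

```text
time_s: 1.55
position: [0.5993, -0.1499, 0.1211]
eef_rot: [[0.993, 0.115, 0.001], [0.115, -0.993, 0.001], [0.001, -0.001, -1.0]]
ft_force: [-1.0, 0.6, -0.7]
finger_gap: 1.0
time_s: 1.97
position: [0.5969, -0.1538, 0.1243]
eef_rot: [[0.994, 0.112, 0.002], [0.112, -0.994, -0.001], [0.002, 0.001, -1.0]]
ft_force: [-0.8, 0.5, -0.4]
finger_gap: 0.997
t 1.9667 uvz tip -0.004265228103360996 -0.19814311797820944 0.10128788782272677 yaw 6.418499692946834 F [-0.8247283   0.48417323 -0.36179911] 0.9973445497800822
tool delta [ 0.00111917 -0.00322192  0.06728675]
[[ 9.99999834e-01 -5.67693827e-04  9.47376433e-05  4.57727531e-04]
 [ 5.22575875e-04  9.64558686e-01  2.63867900e-01 -7.39667581e-02]
 [-2.41176195e-04 -2.63867807e-01  9.64558823e-01 -1.63151518e-01]
 [ 0.00000000e+00  0.00000000e+00  0.00000000e+00  1.00000000e+00]] 315.70789058015635 249.39075114328566 190.32496808170694
```

View pics/s2.png

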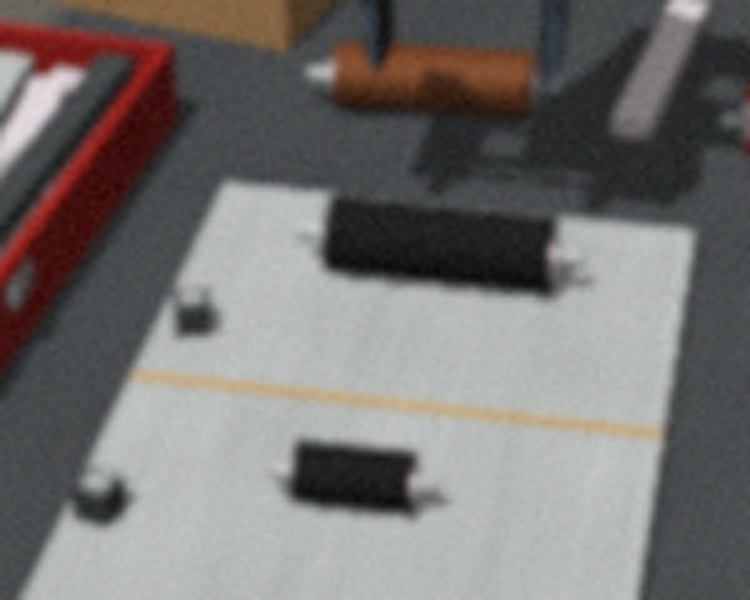

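View pics/w2.png

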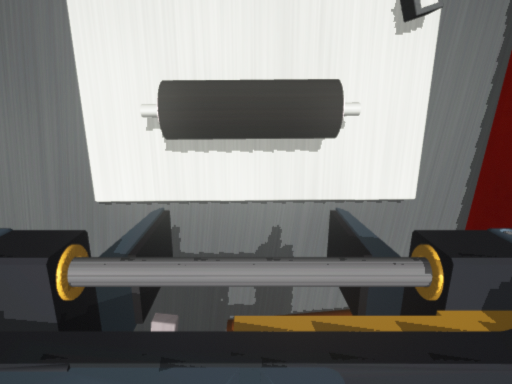

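The wrist view shows the roller between columns 160 and 342 and rows 80–138, centred between the open fingers, which stand clear of it on the near side. Next I'll lower the tips to about axis height behind it, where friction is least likely to jam the rolling.

```bash
python3 -m handwheel '[1,0,0,0.02,0, 1,0,0,0.04,0, 1,0,0,0.06,0, 1,0,0,0.072,0, 1,0,0,0.078,0]'; python3 p.py -0.003 -0.17 0.022;  python3 -m handwheel '[1,0,-0.003,0,0, 1,0,-0.006,0,0, 1,0,-0.009,0,0, 1,0,-0.012,0,0, 1,0,-0.015,0,0]'; python3 p.py -0.003 -0.167 0.022
```

```text
time_s: 2.48
position: [0.5957, -0.1528, 0.0435]
eef_rot: [[0.994, 0.113, -0.003], [0.113, -0.994, 0.001], [-0.002, -0.001, -1.0]]
ft_force: [-0.1, 0.8, 0.6]
finger_gap: 1.001
t 2.4833 uvz tip -0.0053374512057524125 -0.19697673428747137 0.02046725783026368 yaw 6.464691236658778 F [-0.12396106  0.79758863  0.55876071] 1.0008286186913322
tool delta [ 0.00222286 -0.02698744 -0.00151455]
time_s: 2.9
position: [0.5957, -0.1374, 0.046]
eef_rot: [[0.994, 0.113, 0.002], [0.113, -0.994, -0.0], [0.002, 0.001, -1.0]]
ft_force: [-0.9, -0.0, 0.3]
finger_gap: 1.001
t 2.9 uvz tip -0.0035387211489484767 -0.18169234777613685 0.022955600871927585 yaw 6.5157523767016405 F [-0.89257013 -0.04456626  0.34198977] 1.0012027985768137
tool delta [ 0.00048984 -0.01469466  0.00094637]
```

```bash
python3 -m handwheel '[1,0,-0.004,0,0, 1,0,-0.008,0,0, 1,0,-0.012,0,0, 1,0,-0.016,0,0, 1,0,-0.02,0,0]';  python3 -m handwheel '[1,0,-0.003,0,0, 1,0,-0.006,0,0, 1,0,-0.009,0,0, 1,0,-0.012,0,0, 1,0,-0.015,0,0]'; python3 p.py
python3 - <<'E'
from h import *
crop("side",165,130,150,120,5,"pics/s3.png")
s=cams.snapshot("wrist");cv2.imwrite("pics/w3.png",s["image"][:,:,::-1])
E
```

```text
time_s: 3.32
position: [0.5931, -0.1176, 0.0452]
eef_rot: [[0.994, 0.114, 0.001], [0.114, -0.994, -0.001], [0.001, 0.001, -1.0]]
ft_force: [0.8, 0.0, 0.6]
finger_gap: 1.002
time_s: 3.73
position: [0.5912, -0.1027, 0.045]
eef_rot: [[0.994, 0.113, 0.0], [0.113, -0.994, -0.0], [0.0, 0.0, -1.0]]
ft_force: [0.2, 0.0, 0.5]
finger_gap: 0.997
t 3.7333 uvz tip -0.0038980517426855437 -0.14673215914866336 0.021972198461699226 yaw 6.506530087223852 F [0.18890176 0.00950023 0.46611631] 0.9966601155241318
```

View pics/s3.png

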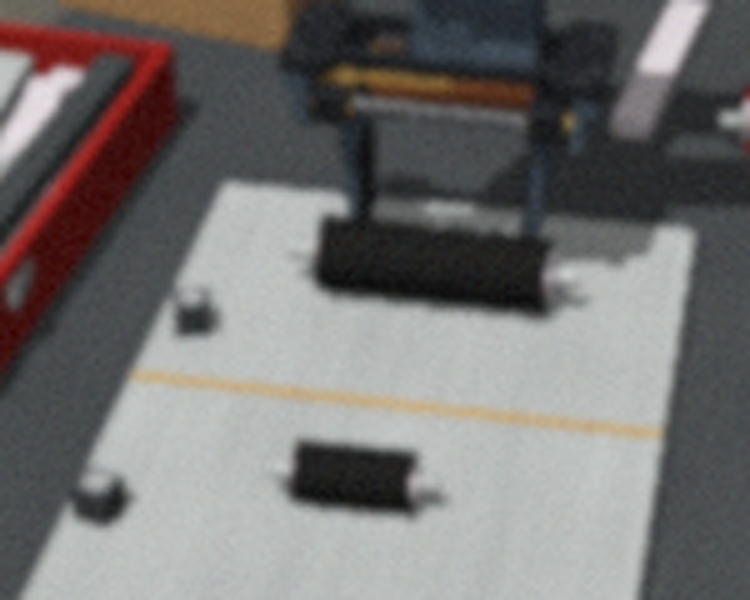

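View pics/w3.png

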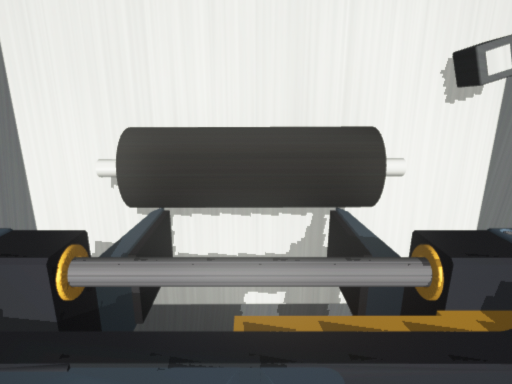

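The roller has moved about 18 mm and stays parallel, with no noticeable force, so it is rolling. In the side crop it now lies at (320–550, 215–310). In the wrist view it lies just ahead of the finger tips, in rows 127–207. I'll continue.

```bash
python3 -m handwheel '[1,0,-0.004,0,0, 1,0,-0.008,0,0, 1,0,-0.012,0,0, 1,0,-0.016,0,0, 1,0,-0.02,0,0]';  python3 -m handwheel '[1,0,-0.004,0,0, 1,0,-0.008,0,0, 1,0,-0.012,0,0, 1,0,-0.016,0,0, 1,0,-0.02,0,0]'; python3 -m handwheel '[1,0,-0.003,0,0, 1,0,-0.006,0,0, 1,0,-0.009,0,0, 1,0,-0.012,0,0, 1,0,-0.015,0,0]'; python3 -m handwheel '[1,0,-0.003,0,0, 1,0,-0.006,0,0, 1,0,-0.009,0,0, 1,0,-0.011,0,0, 1,0,-0.012,0,0]'; python3 -m handwheel '[1,0,0,0,0, 1,0,0,0,0, 1,0,0,0,0, 1,0,0,0,0, 1,0,0,0,0]' ;python3 p.py
python3 - <<'E'
from h import *
crop("top",180,125,150,120,5,"pics/t4.png")
s=cams.snapshot("wrist");cv2.imwrite("pics/w4.png",s["image"][:,:,::-1])
E
```

```text
time_s: 4.25
position: [0.5888, -0.0825, 0.0449]
eef_rot: [[0.994, 0.113, -0.0], [0.113, -0.994, 0.0], [-0.0, -0.0, -1.0]]
ft_force: [0.4, -0.3, -0.0]
finger_gap: 1.002
time_s: 4.67
position: [0.5866, -0.0627, 0.045]
eef_rot: [[0.994, 0.113, 0.0], [0.113, -0.994, -0.0], [0.0, 0.0, -1.0]]
ft_force: [-1.0, -0.3, 0.7]
finger_gap: 1.001
time_s: 5.08
position: [0.585, -0.048, 0.045]
eef_rot: [[0.994, 0.113, 0.0], [0.113, -0.994, -0.0], [0.0, 0.0, -1.0]]
ft_force: [-0.1, -1.2, 0.7]
finger_gap: 1.0
time_s: 5.5
position: [0.5835, -0.0359, 0.0449]
eef_rot: [[0.994, 0.113, -0.0], [0.113, -0.994, 0.0], [-0.0, -0.0, -1.0]]
ft_force: [0.4, 0.2, -0.4]
finger_gap: 1.0
time_s: 5.92
position: [0.5836, -0.0364, 0.0449]
eef_rot: [[0.994, 0.113, 0.0], [0.113, -0.994, -0.0], [0.0, 0.0, -1.0]]
ft_force: [1.0, -0.1, 0.2]
finger_gap: 1.003
t 5.9167 uvz tip -0.003743402542218802 -0.08003542668955824 0.0219187251559795 yaw 6.493932273449974 F [ 1.03211315 -0.11960797  0.16714794] 1.003378496362617
```

View pics/t4.png

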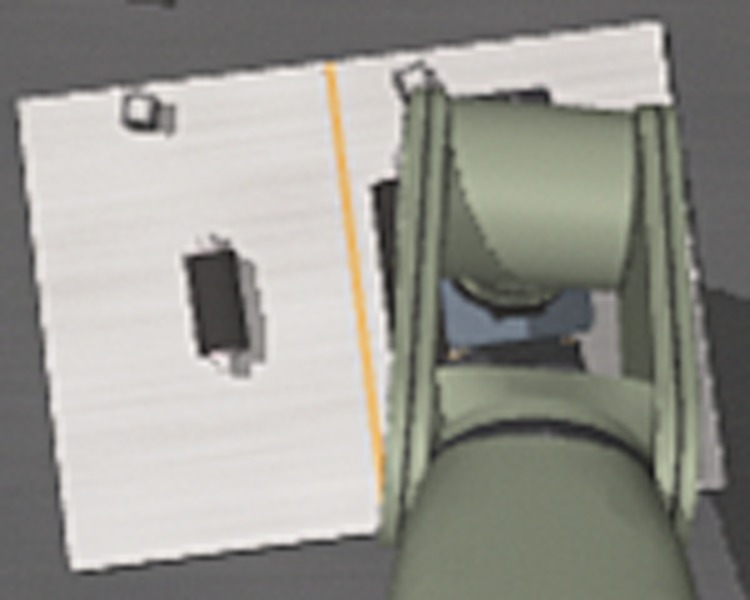

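View pics/w4.png

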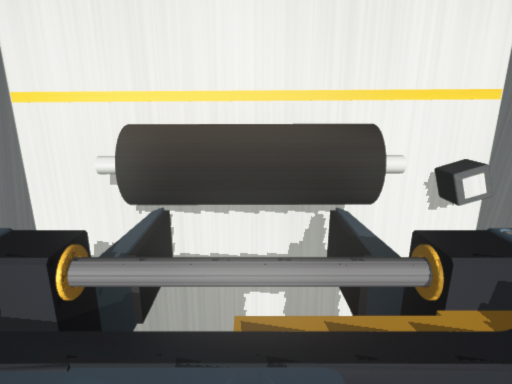

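The wrist view shows the brass line at row ~96 (columns 10–502) and the roller's journals at row ~164, columns 97–405. Next I'll compute the remaining distance.

```bash
cat > w.py <<'E'
from h import *
from cell import telemetry
import sys
# args: line row at cols 100,400 ; journal row left(col 106),right(col 396)
def tool(px,h,o,s):
    T=np.array(s["T_tool_cam"]);R=np.array(o["eef_rot"])@T[:3,:3];c=np.array(o["eef_rot"])@T[:3,3]+o["position"]
    d=R@np.array([(px[0]-s["cx"])/s["fx"],(px[1]-s["cy"])/s["fy"],1]);return np.array(o["eef_rot"]).T@(c+d*(h-c[2])/d[2]-o["position"])
o=telemetry.observe();s=cams.snapshot("wrist")
a=list(map(float,sys.argv[1:]))
l=[tool((a[i],a[i+1]),.015,o,s) for i in(0,2)];j=[tool((a[i],a[i+1]),.037,o,s) for i in(4,6)]
print("line y",[x[1] for x in l],"journal",[(x[0],x[1]) for x in j])
print("gap (m)",np.mean([x[1] for x in j])-np.mean([x[1] for x in l]))
E
python3 w.py 100 96.5 400 95 106 164.5 396 163.5
```

```text
line y [np.float64(-0.0782311563324803), np.float64(-0.0789824394766122)] journal [(np.float64(-0.07831427593975789), np.float64(-0.04191865304504387)), (np.float64(0.08099527967757493), np.float64(-0.04238489566743465))]
gap (m) 0.036455023548306986
```

```bash
python3 -m handwheel '[1,0,-0.003,0,0, 1,0,-0.006,0,0, 1,0,-0.009,0,0, 1,0,-0.012,0,0, 1,0,-0.015,0,0]';  python3 -m handwheel '[1,0,-0.003,0,0, 1,0,-0.006,0,0, 1,0,-0.009,0,0, 1,0,-0.012,0,0, 1,0,-0.015,0,0]';python3 -m handwheel '[1,0,0,0,0, 1,0,0,0,0, 1,0,0,0,0, 1,0,0,0,0, 1,0,0,0,0]' ;python3 p.py
python3 - <<'E'
from h import *
s=cams.snapshot("wrist");cv2.imwrite("pics/w5.png",s["image"][:,:,::-1])
E
```

```text
time_s: 6.48
position: [0.5818, -0.021, 0.0449]
eef_rot: [[0.994, 0.114, -0.0], [0.114, -0.994, -0.0], [-0.0, 0.0, -1.0]]
ft_force: [-0.3, -0.8, -0.7]
finger_gap: 1.003
time_s: 6.9
position: [0.5802, -0.0062, 0.0449]
eef_rot: [[0.994, 0.113, 0.0], [0.113, -0.994, -0.0], [0.0, 0.0, -1.0]]
ft_force: [0.5, -0.6, 0.6]
finger_gap: 1.0
time_s: 7.32
position: [0.5802, -0.0066, 0.0449]
eef_rot: [[0.994, 0.113, -0.0], [0.113, -0.994, -0.0], [-0.0, 0.0, -1.0]]
ft_force: [-0.1, 0.3, 0.5]
finger_gap: 0.997
t 7.3167 uvz tip -0.003640310831931877 -0.050019880409555864 0.021914178468920173 yaw 6.493794556118443 F [-0.10019339  0.29680599  0.45432349] 0.9968596883567864
```

View pics/w5.png

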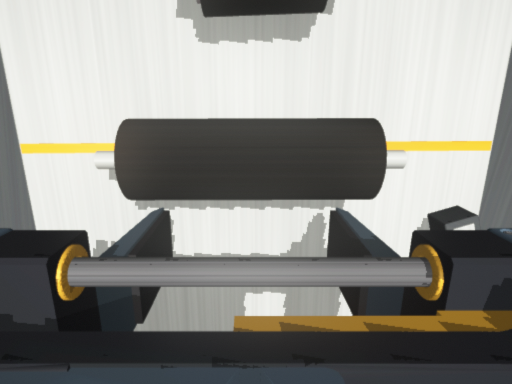

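The line now shows at row ~148 on the left and ~146 on the right. The journals are at row ~160 and 159.

```bash
python3 w.py 60 148 440 146 104 160 396 159
```

```text
line y [np.float64(-0.048050212189149816), np.float64(-0.04914323596312412)] journal [(np.float64(-0.07909514502520203), np.float64(-0.04442209444337033)), (np.float64(0.08067562798846822), np.float64(-0.04488503218576022))]
gap (m) 0.003943160761571696
```

The wrist view puts the roller 4 mm short. I'll back off and check from the fixed cameras before a final nudge.

```bash
python3 -m handwheel '[1,0,0.02,0,0, 1,0,0.04,-0.01,0, 1,0,0.07,-0.02,0, 1,0,0.1,-0.03,0, 1,0,0.13,-0.04,0]'; python3 -m handwheel '[1,0,0.03,0,0, 1,0,0.06,0,0, 1,0,0.07,0,0, 1,0,0.07,0,0, 1,0,0.07,0,0]';python3 p.py
python3 - <<'E'
from h import *
crop("top",180,125,150,120,5,"pics/t6.png")
crop("side",165,150,150,120,5,"pics/s6.png")
s=cams.snapshot("wrist");cv2.imwrite("pics/w6.png",s["image"][:,:,::-1])
E
```

```text
time_s: 7.83
position: [0.5949, -0.1368, 0.0854]
eef_rot: [[0.994, 0.114, 0.0], [0.114, -0.994, -0.0], [-0.0, 0.0, -1.0]]
ft_force: [0.3, -0.3, 0.6]
finger_gap: 0.998
time_s: 8.25
position: [0.6024, -0.2048, 0.0845]
eef_rot: [[0.994, 0.112, -0.001], [0.112, -0.994, 0.001], [-0.001, -0.001, -1.0]]
ft_force: [-0.8, 0.4, -0.6]
finger_gap: 0.999
t 8.25 uvz tip -0.004705994371051688 -0.24946631218861975 0.06153146711890598 yaw 6.438912440410329 F [-0.77912688  0.39898988 -0.60250525] 0.9989974034577385
```

View pics/t6.png

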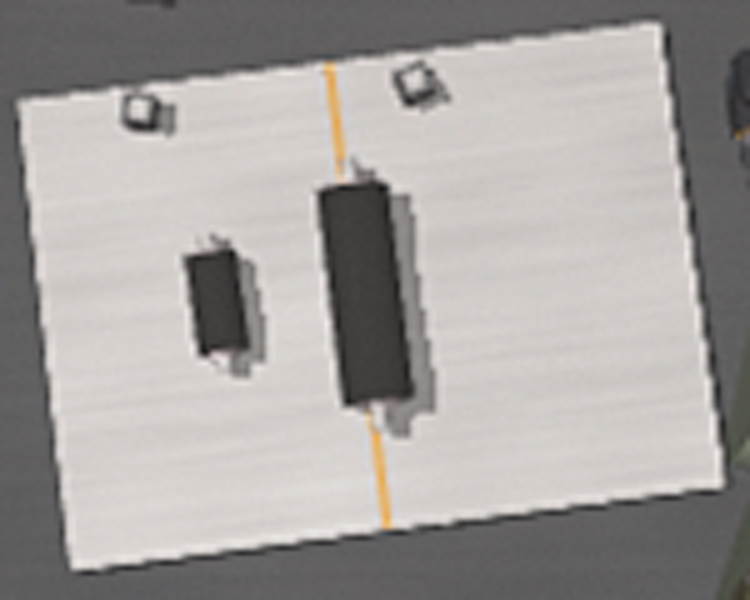

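View pics/s6.png

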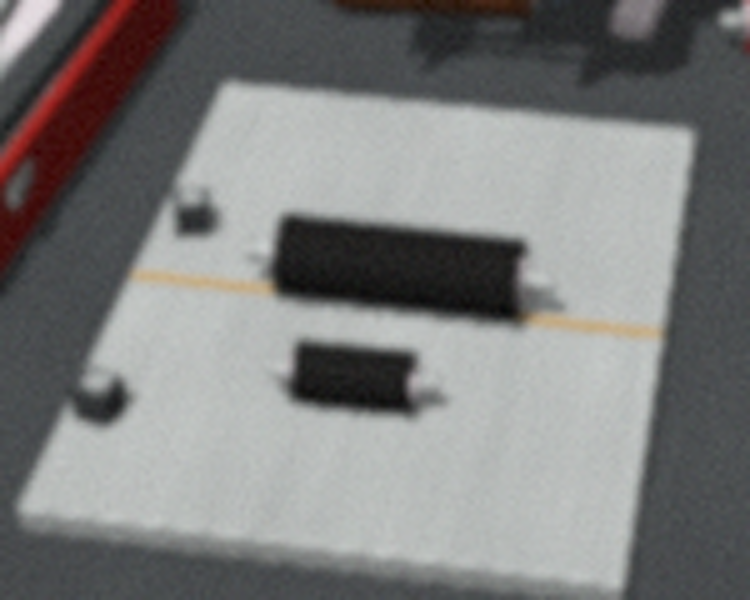

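View pics/w6.png

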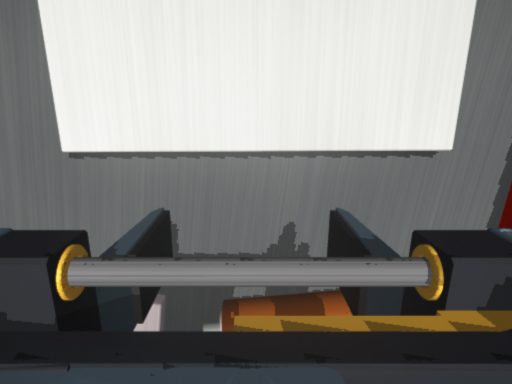

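The top crop shows the roller at (319,190), (386,181), (412,396) and (344,406), almost over the line. The side crop shows corners at (283,213), (526,240), (520,320) and (275,292).

```bash
cat > c.py <<'E'
from h import *
import sys
a=list(map(float,sys.argv[1:]))
T=cams.snapshot("top")
t=lambda x,y:(180+(x+.5)/5-.5,125+(y+.5)/5-.5)
A,B=onplane(T,t(329,63),.015),onplane(T,t(387,528),.015);m=(A+B)/2;u=(A-B)/np.linalg.norm(A-B);v=np.array([-u[1],u[0],0])
for q in(a[0:2],a[2:4]):
    p=onplane(T,t(*q),.037)-m;print("uv",p@u,p@v)
if len(a)>4:
  S=cams.snapshot("side");s=lambda x,y:(165+(x+.5)/5-.5,150+(y+.5)/5-.5)
  p=onplane(S,s(*a[4:6]),.037);l=[onplane(S,s(*q),.015) for q in((135,274),(660,333))];mm=(l[0]+l[1])/2;print("side",(p-mm)@u,(p-mm)@v)
E
python3 c.py 352.5 185.5 378 401 401 266.3
```

```text
uv 0.06269430631570758 -0.004851770257246425
uv -0.06801709606741792 -0.003985977561157187
side -0.0033761979101609952 -0.003583726955688383
```

All three estimates (wrist, top, side) agree on about 4 mm short. I'll give it a gentle nudge.

```bash
python3 -m handwheel '[1,0,-0.03,0,0, 1,0,-0.06,0,0, 1,0,-0.09,0.01,0, 1,0,-0.12,0.025,0, 1,0,-0.14,0.039,0]'; python3 -m handwheel '[1,0,-0.01,0,0, 1,0,-0.02,0,0, 1,0,-0.03,0,0, 1,0,-0.04,0,0, 1,0,-0.047,0,0]'; python3 -m handwheel '[1,0,0,0,0, 1,0,0,0,0, 1,0,0,0,0, 1,0,0,0,0, 1,0,0,0,0]'; python3 p.py -0.003 -0.04 0.022
```

```text
time_s: 8.92
position: [0.5865, -0.0629, 0.046]
eef_rot: [[0.993, 0.115, 0.001], [0.115, -0.993, 0.001], [0.001, -0.001, -1.0]]
ft_force: [-0.8, -0.1, -0.3]
finger_gap: 1.002
time_s: 9.33
position: [0.5823, -0.0189, 0.0469]
eef_rot: [[0.994, 0.113, 0.002], [0.113, -0.994, -0.0], [0.002, 0.0, -1.0]]
ft_force: [0.1, -1.0, -0.0]
finger_gap: 1.0
time_s: 9.75
position: [0.5818, -0.02, 0.046]
eef_rot: [[0.994, 0.113, 0.0], [0.113, -0.994, -0.0], [0.0, 0.0, -1.0]]
ft_force: [0.9, 0.2, 0.1]
finger_gap: 0.999
t 9.75 uvz tip -0.0036423949661005916 -0.06348695995786002 0.022975139574457133 yaw 6.459662822325258 F [0.89120889 0.16664624 0.13606445] 0.998717312997339
tool delta [ 0.00054373 -0.02348964  0.00097067]
```

```bash
python3 -m handwheel '[1,0,-0.004,0,0, 1,0,-0.008,0,0, 1,0,-0.011,0,0, 1,0,-0.014,0,0, 1,0,-0.017,0,0]'; python3 -m handwheel '[1,0,-0.001,0,0, 1,0,-0.002,0,0, 1,0,-0.003,0,0, 1,0,-0.004,0,0, 1,0,-0.005,0,0]'; python3 -m handwheel '[1,0,-0.001,0,0, 1,0,-0.002,0,0, 1,0,-0.002,0,0, 1,0,-0.002,0,0, 1,0,-0.002,0,0]'; python3 p.py
python3 - <<'E'
from h import *
s=cams.snapshot("wrist");cv2.imwrite("pics/w7.png",s["image"][:,:,::-1])
E
```

```text
time_s: 10.17
position: [0.5797, -0.0021, 0.0459]
eef_rot: [[0.994, 0.114, -0.0], [0.114, -0.994, -0.0], [-0.0, 0.0, -1.0]]
ft_force: [-0.1, 0.2, -0.9]
finger_gap: 1.0
time_s: 10.58
position: [0.5793, 0.0024, 0.046]
eef_rot: [[0.994, 0.113, 0.0], [0.113, -0.994, -0.0], [0.0, 0.0, -1.0]]
ft_force: [0.4, -0.7, 0.4]
finger_gap: 0.997
time_s: 11.0
position: [0.5789, 0.0045, 0.0459]
eef_rot: [[0.994, 0.113, -0.0], [0.113, -0.994, 0.0], [-0.0, -0.0, -1.0]]
ft_force: [1.4, 0.4, 0.1]
finger_gap: 1.0
t 11.0 uvz tip -0.0036488871032812255 -0.038833743821903896 0.022881184822541124 yaw 6.501475736338575 F [1.38018846 0.38592386 0.05312341] 0.9997777498202524
```

View pics/w7.png

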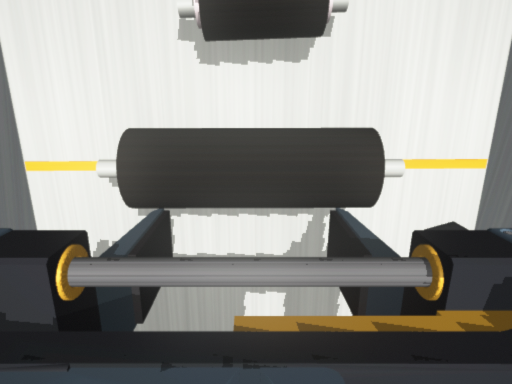

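The line is now at row 166 on the left and 163.5 on the right. The journals are at row 168.5 and 167.5.

```bash
python3 w.py 60 166 440 163.5 106 168.5 394 167.5; python3 -m handwheel '[1,0,0.01,0,0, 1,0,0.03,0,0, 1,0,0.06,-0.01,0, 1,0,0.09,-0.02,0, 1,0,0.12,-0.04,0]'; python3 -m handwheel '[1,0,0.03,0,0, 1,0,0.06,0,0, 1,0,0.08,-0.02,0, 1,0,0.08,-0.04,0, 1,0,0.08,-0.04,0]';python3 p.py
python3 - <<'E'
from h import *
crop("top",180,125,150,120,5,"pics/t8.png")
crop("side",165,150,150,120,5,"pics/s8.png")
E
```

```text
line y [np.float64(-0.03668370782249886), np.float64(-0.038133541104998996)] journal [(np.float64(-0.0790295925250508), np.float64(-0.039488819975899196)), (np.float64(0.08060897181812864), np.float64(-0.03996402904611382))]
gap (m) -0.0023178000472575816
time_s: 11.52
position: [0.5911, -0.1163, 0.0846]
eef_rot: [[0.993, 0.114, -0.004], [0.114, -0.993, 0.001], [-0.004, -0.001, -1.0]]
ft_force: [0.4, 0.5, 0.1]
finger_gap: 1.006
time_s: 11.93
position: [0.6037, -0.1973, 0.1297]
eef_rot: [[0.994, 0.111, 0.007], [0.111, -0.994, -0.003], [0.007, 0.003, -1.0]]
ft_force: [1.4, -0.3, 1.1]
finger_gap: 1.004
t 11.9333 uvz tip -0.0025614508860739202 -0.24217276762859108 0.10668551622587893 yaw 6.349846915555489 F [ 1.40287663 -0.30510861  1.05889978] 1.0035821583508588
```

View pics/t8.png

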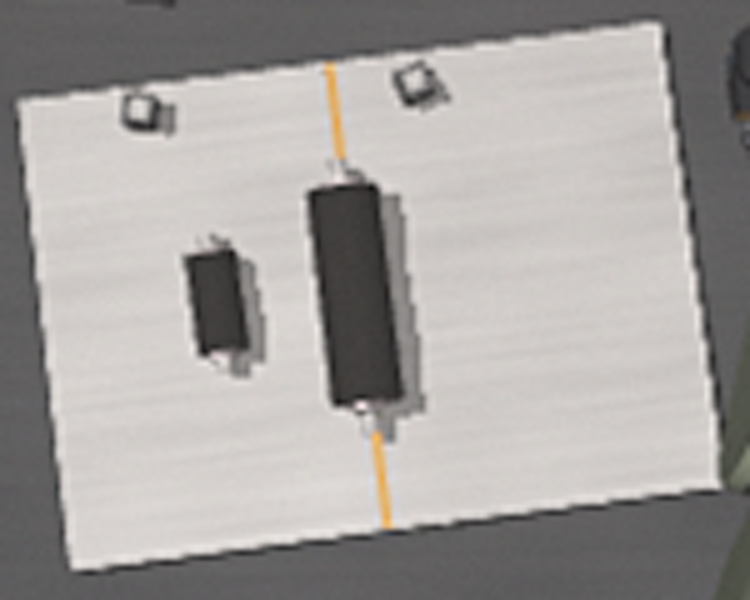

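View pics/s8.png

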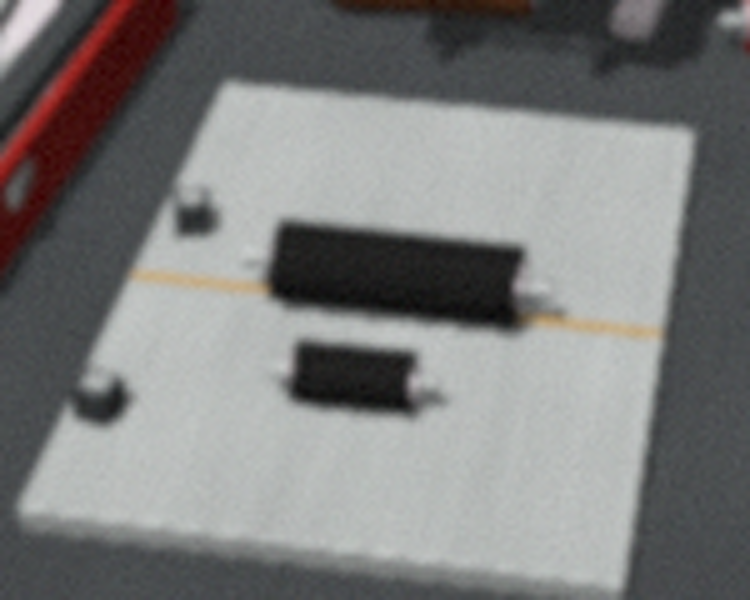

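```bash
python3 c.py 342 187.5 367.5 401 398 272.3; python3 -m handwheel '[1,0,0.02,-0.02,0, 1,0,0.03,-0.04,0, 1,0,0.03,-0.06,0, 1,0,0.03,-0.07,0, 1,0,0.03,-0.07,0]';python3 -m handwheel '[1,0,0,0,0, 1,0,0,0,0, 1,0,0,0,0, 1,0,0,0,0, 1,0,0,0,0]'; python3 - <<'E'
from h import *
s=crop("top",180,125,150,120,5,"pics/t9.png")
a=cv2.imread("pics/t8.png").astype(int);b=cv2.imread("pics/t9.png").astype(int);print("diff on plate left part",abs(a-b)[:, :600].max())
s=cams.snapshot("top"); cv2.imwrite("pics/top9.png",cv2.resize(s["image"][:,:,::-1],(800,600)))
E
```

```text
uv 0.062264715574480684 0.001571296672346059
uv -0.06723633907754031 0.0022245258105230772
side -0.00284545307244324 0.0020697152539242212
time_s: 12.55
position: [0.6059, -0.2238, 0.1975]
eef_rot: [[0.993, 0.114, 0.003], [0.114, -0.993, -0.001], [0.003, 0.001, -1.0]]
ft_force: [0.2, 1.0, 0.7]
finger_gap: 0.994
time_s: 12.97
position: [0.6047, -0.2238, 0.195]
eef_rot: [[0.994, 0.114, -0.001], [0.114, -0.994, 0.0], [-0.001, -0.001, -1.0]]
ft_force: [0.1, 0.1, -0.2]
finger_gap: 0.997
diff on plate left part 8
```

View pics/top9.png

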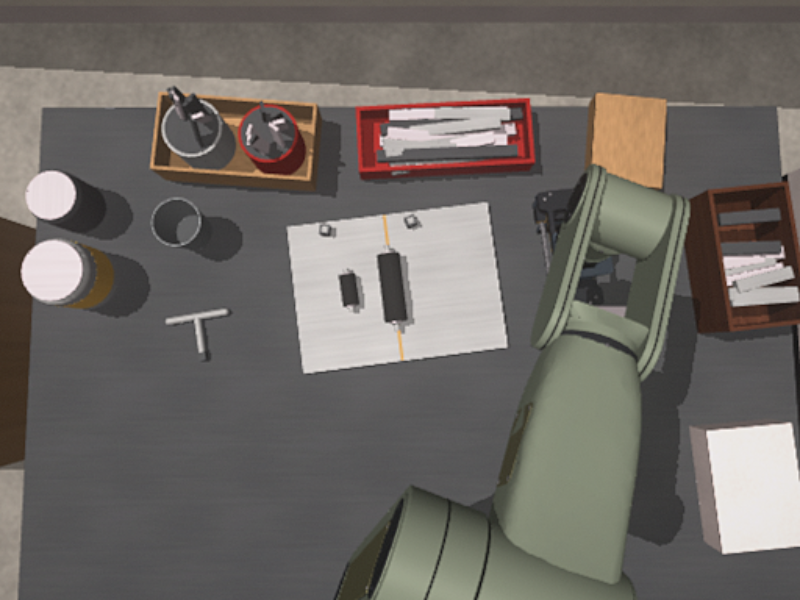

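The roller is at rest on the line: the three views agree on about +2 mm sideways and −3 mm lengthwise, and it is parallel. It coasted about 6 mm ahead of the fingers after a 36 mm/s push, which only a rolling body would do. I'm handing in.

```bash
python3 -c "
from cell import workorder
print(workorder.job_done())"
```

```text
the job is handed in; nothing more can be done
None
```

The long black roller now lies at rest along the brass line, and I have handed the job in at about 13 s. I pushed it about 125 mm with the two open fingertips, then gave it a gentle nudge over the last few millimetres and drew the hand back and up.

- **Position:** sideways it is about 2 mm past the line's middle (limit 7 mm). The top and side cameras agree, and so did the wrist camera just before the hand drew back. Lengthwise it is about 3 mm off (limit 45 mm), and it is parallel to the line within about 0.01 rad.
- **At rest:** two top pictures about 1 s apart showed no change on the plate.
- **Rolling:** I did not see the turn directly, because the rubber has no visible marks. Contact forces stayed within the sensor noise of about 1 N, and the roller coasted about 6 mm ahead of the fingers, which points to rolling rather than dragging.
- **Finger height:** the fingertips were at about the height of the roller's axis, not at its very top, because I judged that least likely to jam. The grasp point was about 41 mm above the plate, clear of the 32 mm limit.
- **Other things:** the short roller, both blocks, the key and the tin look unmoved in the last top picture. The arm hid the bar in that picture, but the fingers and gripper never came down to its height near it.

No check failed or disagreed.

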